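# Fence in the pots: swing the guard rail into its roller catch

### The job

A pinch pot is standing in the way of the guard rail: lift it out and set it gently, upright, in the middle of the empty wooden coaster in the row behind. Then push the rail's free end round, past the spring roller, and press it for a second against its stop with about 12 newtons, no more than 16, so that it is fully home; let go, and it should stay. Leave the other things where they are.

Things in the scene. Friction and masses are not known exactly. Their poses are not given: they have to be found in the camera images.
- guard: The fixed guard fitting, a pin and a keeper screwed to the tiles 0.3 m apart. Origin on the tiles midway between them. Its x axis points from the rail's line towards the row of pots, away from the robot's side; its +y points to the pin (140 mm from the origin), its -y to the keeper. When shut, the rail lies along this y axis.
- pin (a point): Upright brass pin of 12 mm diameter, with a cap 22 mm across whose top is 31 mm above the tiles, on which the rail swings; the point is on its axis at tile height.
- rail: Loose straight wooden rail, 24 mm wide and high, flat on the tiles (0.25 kg, drags with under 3 N). Origin: centre of its hole (1 mm play round the pin) at tile height; the bar runs 270 mm from there along the rail's own -y axis; the eye round the pin is 34 mm wide. It starts swung open by 0.45 to 0.62 rad to the robot's side of its shut line (yaw below the guard's by that much).
- rail_end (a point): Centre of the rail's free end face, 270 mm from the pin, 12 mm above the tiles. Closing, it meets the roller about 40 mm short of home, pushes it in 4 to 5 mm (peak about 4 to 7 N at the rail's end), rides over it; the roller then springs out behind the rail, and after 1 to 2 mm of play the rail meets the rigid stop: fully home, it stays when let go.
- keeper: Dark wood block (45 mm along the guard's y, 95 wide, 28 high) fixed beyond the shut rail's free end; frame as the guard's. On it a steel head with a rigid stop plate (26 mm high, meets the far side of the rail's last 22 mm) and a sprung brass roller of 16 mm diameter. The head was set by eye, up to 9 mm to either side along the guard's x: not reported. Over 16 N strains it.
- keeper_seat (a point): Fixed point where the centre of the rail's end face comes to lie when shut, if the head is at mid setting: 130 mm along -y from the guard's origin, 12 mm above the tiles. The true place is up to 9 mm nearer or farther along the guard's x: feel for the rigid stop. What you push with d mm from the pin reaches the stop as d/260 of it, less friction (up to half is lost if the fingers also bear down).
- pot_center (a point): Terracotta pinch pot standing in the rail's way: open round pot, 56 mm outside diameter with upright sides from 16 mm up, 44 mm high, wall 4 mm, 0.12 kg. The point is on its axis, 22 mm above its underside.
- coaster: Fixed round wooden coaster, 84 mm diameter, 4 mm thick, in one of the three places of the row behind the rail (the jar and the cup have the others; places 90 mm apart). Origin at the centre of its underside, on the tiles.
- jar: Rust-orange pottery jar, 68 mm widest, 105 mm high, in the row. Origin under its centre. Leave it.
- cup: Wooden cup with a glass marble in it, 58 mm across, 50 mm high, in the row. Origin under its centre. Leave it.
- pot2: A second pinch pot of the same make, standing off to the left (+y) of the guard, away from the rail. Origin under its centre. Leave it.
- vase: Slim blue vase, 68 mm widest, 150 mm high, at the far left. Origin under its centre. Leave it.
Not all that is in view belongs to the job. Leave any purple look-alike of the part that bears pot_center alone. What is shaped like the coaster but blue is not meant.

How it is judged:
By the outcome, as a careful person would: the job done as asked, in the order asked, and still so for the second after the job is handed in, with the robot touching nothing.
It also fails if it takes over 72 s, if anything falls off the work surface, if the arm or the gripper's body presses on something with over 40 N, if the wrist force passes 120 N, or if a joint passes its speed limit or range.

### The arm

A 6-joint arm with a two-finger parallel gripper is mounted at the origin on the work surface. World frame = base frame: x ahead of the robot, y to its left, z up, the work surface at z = 0. Lengths are in m, angles in rad, forces in N, time in s.
With the tool pointing down it reaches from about 0.375 to 0.975 m from the base axis. Payload 3.8 kg.
Tool frame: the origin (TCP) lies midway between the tips of the shut fingers; the grasp point (between the pads) lies 19 mm behind it; z points along the fingers, y is the direction in which the jaws open and shut (so a half turn about z gives the same grasp; the last joint's range is limited). The gripper opens to 85 mm and grips with 20 to 120 N. Pads are 22 mm wide; open, the fingers measure 114 mm over their backs; the gripper's body (76 mm by 85 mm) begins 54 mm behind the grasp point. The pads swing forward as they close: fully open they stand 13 mm farther back than shut.
Start: joints at [-1.216, 0.264, 1.604, -0, 1.274, -0.037], TCP at [0.258, -0.624, 0.231] pointing down, gripper open.
Joint ranges: [-2.63, 2.63], [-0.94, 2.18], [0.31, 2.57], [-1.31, 4.45], [0, 2.66], [-2.55, 2.55]. Speed limits (rad/s): [2.57, 2.57, 3.14, 3.14, 3.14, 3.14].

### API

Orientations are given as a rotation vector (axis times angle).
In Python, from workcell import bot gives the robot as it stands. The module is installed in compiled form; this text tells all that it offers.
- The arm moves only by the tool play_rows, never from a script. Its argument "series" is a list of rows, each an object with "translation": the shift along the tool's x, y, z in m, a list of three; "spin": the turn about the tool's z in units of 5 degrees (1.0 is 5 degrees). In form: [{"translation": [dx, dy, dz], "spin": spin}, ...]. A call has 1 to 5 rows; each row shifts and turns the commanded pose from where the row before left it, along the tool's axes as they then stand; what a row does not reach is not made up. A row lasts 1/10 s, in which the tool goes at most 50 mm and 8.59 degrees, less where a joint would pass 70% of its speed; a pose out of reach is approached as far as the arm can. A call is refused whole if a number of a shift passes 0.05 or a number of a turn 1, either way. A call with a gripper value outside its range is refused whole. "jaw" is the gripper's target within -1 to 1 (fully open at 1, half-way at 0, shut at -1), set as the call begins (left out, the last holds). The fingers move at their own pace and stop on an object; "force" is the grip in N (left out, the last holds). Time passes only in rows, so rows that do not move let the fingers close. It gives the time, the measured TCP pose, the force and the opening at its end, in the units of the state.
- bot.read_state(): the state, without advancing time (a new reading comes with each control period).
- bot.read_camera(name): name is "scene" or "top" or "wrist"; returns the picture (420x560x3 uint8, blue, green, red); there is no depth.
- bot.get_calibration(name): a dict with "fov_y" (degrees; the focal length in pixels is half the picture's height over the tangent of half this angle, whatever the lens; pixels are square), "cx", "cy" (the principal point, pixels), "R" (3x3) and "t" (3): a world point X has camera coordinates R X + t. Camera axes: x right, y down, z forward; pixel columns grow to the right and rows downward; lengths in m; the calibration is good to about 2 mm. A picture is of the moment at which its call begins: read the wrist's pose just before it. get_calibration takes no time and is no camera call; for the wrist camera it gives the pose at the moment of the call.
- bot.finish_job(): hands the job in, once; it reports no verdict.
The state is a dict: "time": time; "q": joint angles; "joint_vel": joint speeds; "joint_torque": joint torques, N m; "tool_pos": TCP position; "tcp_rot": TCP orientation; "wrist_force": force on the tool from outside, world axes, zero at the start; "torque": the same for the moment, N m; "width": opening from 0.0 (shut) to 1.0 (fully open).
Only numpy, scipy, OpenCV 4.12 (cv2) and the standard library are available. Lean on these libraries where they do the work, as an engineer would, in place of code of your own. Each camera call takes 0.05 s, during which the arm holds its last target. There are 200 camera calls.

## Working session

There is one attempt and no reset: what is moved stays moved. The work goes in short steps, Python scripts to look and compute and a tool call to move; the robot and the scene stay as the last step left them, time stands still between calls to the robot, and variables do not carry over. Pictures are saved under pics/ and viewed, about 8 in all and at most 12, crops included, and the job is handed in when it is done.

Besides the shell and the picture viewer there is one more tool, called after "Call:" as name(argument=value, ...), one argument or row to a line, values as JSON. play_rows: Moves the arm, as the interface text tells. Its arguments: {"type":"object","properties":{"series":{"type":"array","items":{"type":"object","properties":{"translation":{"type":"array","items":{"type":"number"}},"spin":{"type":"number"}}}},"jaw":{"type":"number"},"force":{"type":"number"}},"required":["series"]}

```bash
mkdir -p pics; cat > h.py <<'E'
import numpy as np, cv2
from workcell import bot
from scipy.spatial.transform import Rotation as Ro
def K(c):
    f=210/np.tan(np.radians(c['fov_y'])/2); return f
def ray(c,u,v,z):
    f=K(c);R=np.array(c['R']);t=np.array(c['t'])
    d=R.T@np.array([(u-c['cx'])/f,(v-c['cy'])/f,1]);o=-R.T@t
    return o+d*(z-o[2])/d[2]
def proj(c,X):
    p=np.array(c['R'])@np.array(X)+np.array(c['t']);f=K(c)
    return np.array([c['cx']+f*p[0]/p[2],c['cy']+f*p[1]/p[2]])
E
python3 - <<'E'
from h import *
s=bot.read_state();print(s)
for n in("scene","top"):
    im=bot.read_camera(n);np.save(f'pics/{n}0.npy',im);cv2.imwrite(f'pics/{n}0.png',cv2.resize(im,(800,600),interpolation=cv2.INTER_CUBIC));print(n,bot.get_calibration(n))
E
```

```text
{'time': 0.0, 'q': array([-1.21587578e+00,  2.64784238e-01,  1.60540520e+00, -8.63658836e-06,
        1.27368839e+00, -3.69290544e-02]), 'joint_vel': array([-2.62241837e-04,  7.01878190e-04,  8.04210373e-04, -1.80972671e-05,
       -1.02974494e-03,  4.96022298e-04]), 'joint_torque': array([ 1.20480445e-05, -5.15113878e+01, -3.67310643e+01, -3.04481262e-05,
        1.29830930e-02, -2.27529637e-05]), 'tool_pos': array([ 0.25750034, -0.62314931,  0.22992423]), 'tcp_rot': array([-3.07927514e+00, -6.11150445e-01,  5.80708350e-04]), 'wrist_force': array([ 0.95944342,  0.84234619, -0.34620478]), 'torque': array([0.01739599, 0.02132643, 0.04387739]), 'width': 0.9973492388185636}
scene {'fov_y': 50.8558965083701, 'cx': 271.4025904159003, 'cy': 213.73358409797754, 'R': array([[ 0.57540363,  0.81785112, -0.0054962 ],
       [ 0.6864096 , -0.48655931, -0.54046452],
       [-0.44469374,  0.3072126 , -0.84134886]]), 't': array([-0.41726879, -0.34273778,  1.18598216])}
top {'fov_y': 49.271511156668545, 'cx': 282.80167696288413, 'cy': 204.0763135183523, 'R': array([[-0.00201837, -0.99988065, -0.01531716],
       [-0.99005998,  0.00415215, -0.14058449],
       [ 0.14063131,  0.01488115, -0.98995019]]), 't': array([0.10384487, 0.63636491, 0.87179805])}
```

View pics/top0.png

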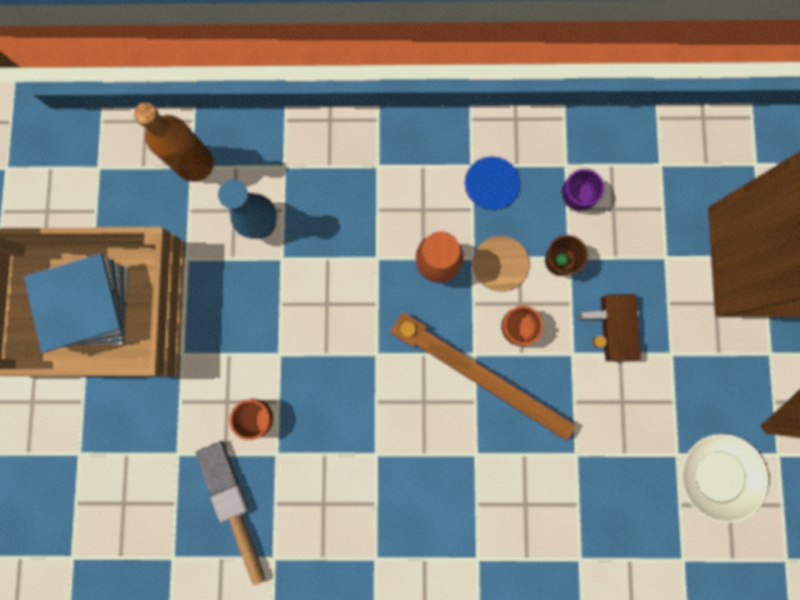

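View pics/scene0.png

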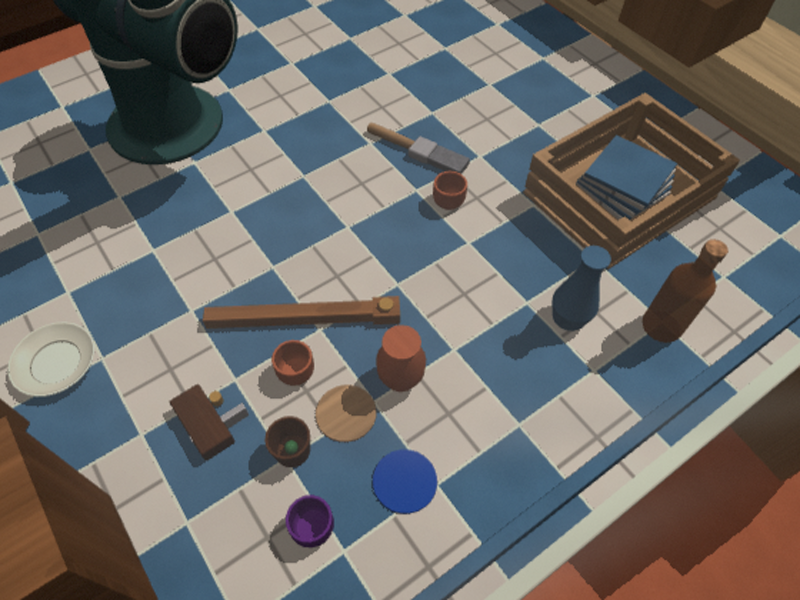

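Candidates (top, 800-px scale): terracotta pots at (523,325) and (250,419), and a purple pot at (583,190). The one at (523,325) is in the rail's sweep, so it is the one meant. Of the discs, wooden (501,263) is between jar and cup in the row, and blue (493,183) is not meant. I'll confirm with an enlarged crop.

```bash
python3 - <<'E'
from h import *
im=np.load('pics/top0.npy')[160:310,270:466]
cv2.imwrite('pics/crop1.png',cv2.resize(im,None,fx=4,fy=4,interpolation=cv2.INTER_CUBIC))
E
```

```text
(no output)
```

View pics/crop1.png

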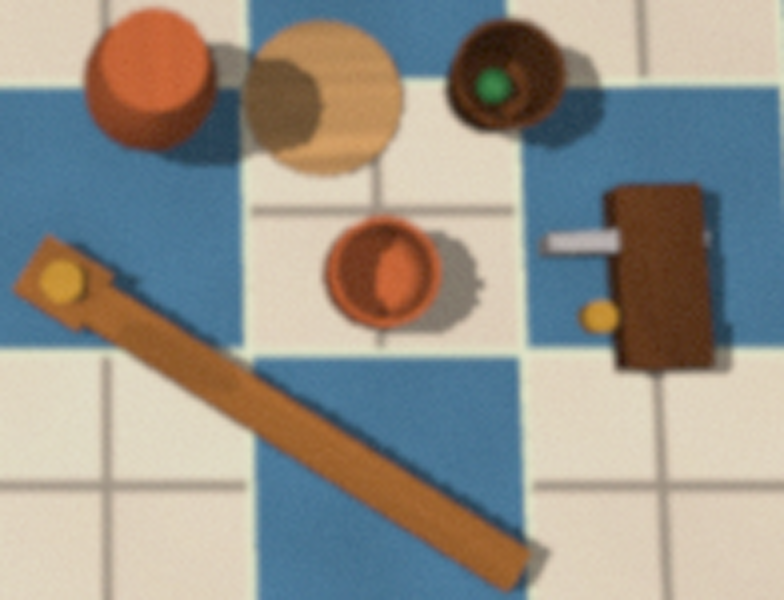

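```bash
python3 - <<'E'
from h import *
c=bot.get_calibration('top');cs=bot.get_calibration('scene')
def P(u,v,z): return ray(c,(u+.5)/4-.5+270,(v+.5)/4-.5+160,z)
pts=dict(pot=(384,271,.044),coaster=(323,97,.004),pin=(62,282,.031),cup=(508,75,.05),jartop=(156,62,.105),k1=(612,188,.028),k2=(698,186,.028),k3=(713,368,.028),k4=(620,370,.028),plateL=(544,253,.026),plateR=(618,251,.026),roller=(600,317,.026),e1=(528,548,.024),e2=(505,590,.024))
W={k:P(*v) for k,v in pts.items()}
for k,w in W.items(): print(k,w.round(4),(proj(cs,w)*800/560).round())
for a,b in (('cup','jartop'),('k3','k2'),('k4','k1'),('plateR','plateL')):
    d=W[b]-W[a];print(a,b,np.hypot(*d[:2]),np.degrees(np.arctan2(d[1],d[0])))
e=(W['e1']+W['e2'])/2;d=W['pin']-e;print('rail',np.hypot(*d[:2]),np.degrees(np.arctan2(d[1],d[0])))
E
```

```text
pot [ 0.5895 -0.0627  0.044 ] [293. 355.]
coaster [ 0.685  -0.0398  0.004 ] [347. 411.]
pin [0.5856 0.0975 0.031 ] [387. 302.]
cup [ 0.6871 -0.1263  0.05  ] [289. 434.]
jartop [0.6833 0.0521 0.105 ] [402. 340.]
k1 [ 0.6328 -0.182   0.028 ] [233. 432.]
k2 [ 0.6336 -0.2255  0.028 ] [203. 451.]
k3 [ 0.5417 -0.2282  0.028 ] [171. 398.]
k4 [ 0.5408 -0.1818  0.028 ] [202. 380.]
plateL [ 0.6    -0.1468  0.026 ] [245. 399.]
plateR [ 0.6008 -0.1841  0.026 ] [221. 414.]
roller [ 0.5675 -0.1736  0.026 ] [217. 391.]
e1 [ 0.4531 -0.1335  0.024 ] [206. 319.]
e2 [ 0.4327 -0.1214  0.024 ] [207. 306.]
cup jartop 0.17840971044653164 91.22996572944348
k3 k2 0.09200896821640596 1.7140713455199714
k4 k1 0.09199861162286095 -0.0801544045037326
plateR plateL 0.037384372304062545 91.35557207442281
rail 0.2664334577846005 57.6026333619959
```

The crop confirms it: terracotta pot at crop (384,271), wooden coaster (323,97), jar (150,80), cup (508,75), pin (62,282), rail end (516,569), stop plate (582,242), roller (600,317). First I'll turn the tool so the jaws run along guard x.

Call:
play_rows(
  series=[
    {"translation": [0, 0, 0], "spin": -1},
    {"translation": [0, 0, 0], "spin": -1},
    {"translation": [0, 0, 0], "spin": -1},
    {"translation": [0, 0, 0], "spin": -1},
    {"translation": [0, 0, 0], "spin": -1},
  ],
  jaw=1,
)

```text
time: 0.6
tool_pos: [0.2576, -0.6234, 0.2305]
tcp_rot: [-2.873, -1.269, -0.0]
wrist_force: [0.4, -0.4, -0.1]
width: 0.997
```

Call:
play_rows(
  series=[
    {"translation": [0, 0, 0], "spin": -1},
    {"translation": [0, 0, 0], "spin": -1},
    {"translation": [0, 0, 0], "spin": -1},
    {"translation": [0, 0, 0], "spin": -1},
    {"translation": [0, 0, 0], "spin": -1},
  ],
)

```text
time: 1.1
tool_pos: [0.2576, -0.6234, 0.2305]
tcp_rot: [-2.53, -1.86, -0.001]
wrist_force: [-0.2, 0.1, -1.1]
width: 1.006
```

Call:
play_rows(
  series=[
    {"translation": [0, 0, 0], "spin": -1},
    {"translation": [0, 0, 0], "spin": -1},
    {"translation": [0, 0, 0], "spin": -1},
    {"translation": [0, 0, 0], "spin": -0.75},
    {"translation": [0, 0, 0], "spin": 0},
  ],
)

```text
time: 1.6
tool_pos: [0.2576, -0.6235, 0.2305]
tcp_rot: [-2.197, -2.244, -0.001]
wrist_force: [-0.4, -0.3, -0.5]
width: 0.999
```

Call:
play_rows(
  series=[
    {"translation": [0.04, 0.022, 0], "spin": 0},
    {"translation": [0.04, 0.022, 0], "spin": 0},
    {"translation": [0.04, 0.022, 0], "spin": 0},
    {"translation": [0.04, 0.022, 0], "spin": 0},
    {"translation": [0.04, 0.022, 0], "spin": 0},
  ],
)

```text
time: 2.1
tool_pos: [0.3639, -0.4198, 0.231]
tcp_rot: [-2.201, -2.242, -0.0]
wrist_force: [0.4, -0.8, 0.8]
width: 1.0
```

Call:
play_rows(
  series=[
    {"translation": [0.04, 0.022, 0], "spin": 0},
    {"translation": [0.04, 0.022, 0], "spin": 0},
    {"translation": [0.04, 0.022, 0], "spin": 0},
    {"translation": [0.04, 0.022, 0], "spin": 0},
    {"translation": [0.04, 0.022, 0], "spin": 0},
  ],
)

```text
time: 2.6
tool_pos: [0.4697, -0.2175, 0.2312]
tcp_rot: [2.2, 2.242, 0.0]
wrist_force: [0.2, 0.2, -0.2]
width: 1.003
```

Call:
play_rows(
  series=[
    {"translation": [0.038, 0.031, 0], "spin": 0},
    {"translation": [0.038, 0.031, 0], "spin": 0},
    {"translation": [0.038, 0.031, 0], "spin": 0},
    {"translation": [0.038, 0.03, 0], "spin": 0},
    {"translation": [0, 0, 0], "spin": 0},
  ],
)

```text
time: 3.1
tool_pos: [0.5918, -0.06, 0.231]
tcp_rot: [-2.194, -2.248, -0.004]
wrist_force: [-0.5, 0.4, -0.7]
width: 1.005
```

```bash
python3 - <<'E'
from h import *
s=bot.read_state();print(s['tool_pos'],s['wrist_force'])
c=bot.get_calibration('wrist');im=bot.read_camera('wrist');np.save('pics/w1.npy',im);np.save('pics/w1c.npy',c,allow_pickle=True)
for n,p in dict(pot=(.5895,-.0627,.044),coaster=(.685,-.0398,.004)).items(): print(n,(proj(c,p)*800/560).round())
cv2.imwrite('pics/w1.png',cv2.resize(im,(800,600)))
E
```

```text
[ 0.59175249 -0.05998706  0.23095283] [-0.46318188  0.39633195 -0.73516949]
pot [391. 263.]
coaster [510. 226.]
```

View pics/w1.png

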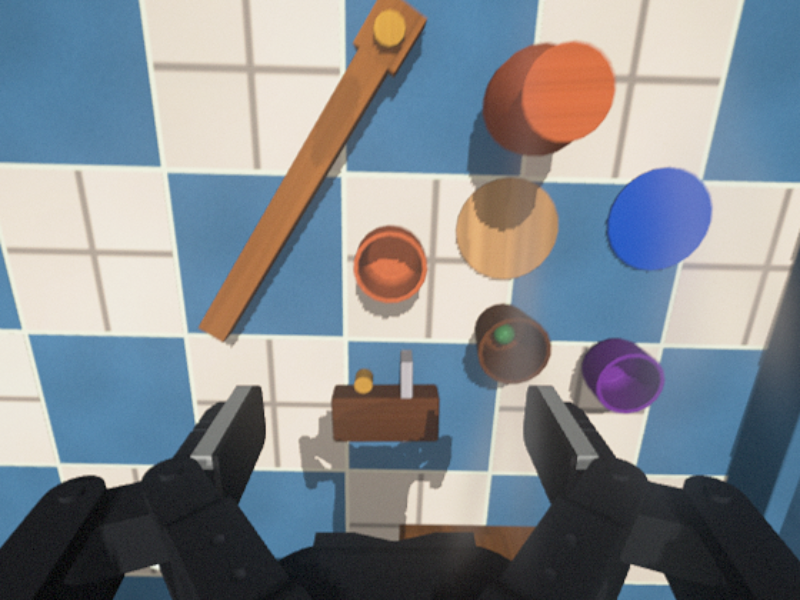

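The wrist view agrees with the top view: pot rim at (391,263), predicted (391,263); coaster at (508,227), predicted (510,226). Now descending.

Call:
play_rows(
  series=[
    {"translation": [-0.0027, -0.0022, 0.04], "spin": 0},
    {"translation": [0, 0, 0.04], "spin": 0},
    {"translation": [0, 0, 0.04], "spin": 0},
    {"translation": [0, 0, 0.04], "spin": 0},
    {"translation": [0, 0, 0], "spin": 0},
  ],
)

```text
time: 3.65
tool_pos: [0.5802, -0.0679, 0.0647]
tcp_rot: [-2.193, -2.234, 0.013]
wrist_force: [-1.6, -0.5, -1.0]
width: 0.998
```

```bash
python3 - <<'E'
from h import *
s=bot.read_state();print(s['tool_pos'],s['wrist_force'],s['tcp_rot'])
E
```

```text
[ 0.58015129 -0.06790343  0.06470906] [-1.55010457 -0.49518964 -0.956402  ] [-2.19295954 -2.23424804  0.0130102 ]
```

Call:
play_rows(
  series=[
    {"translation": [0, 0, 0], "spin": 0},
    {"translation": [0, 0, 0], "spin": 0},
    {"translation": [0, 0, 0], "spin": 0},
  ],
)

```text
time: 3.95
tool_pos: [0.5893, -0.0683, 0.0745]
tcp_rot: [2.196, 2.241, 0.005]
wrist_force: [0.0, -0.2, 0.3]
width: 0.994
```

Call:
play_rows(
  series=[
    {"translation": [0.0055, 0, 0.015], "spin": 0},
    {"translation": [0, 0, 0.015], "spin": 0},
    {"translation": [0, 0, 0.015], "spin": 0},
    {"translation": [0, 0, 0.01], "spin": 0},
    {"translation": [0, 0, 0.005], "spin": 0},
  ],
)

```text
time: 4.45
tool_pos: [0.5851, -0.0617, 0.0088]
tcp_rot: [-2.196, -2.242, 0.004]
wrist_force: [0.4, 0.4, 0.3]
width: 0.999
```

Call:
play_rows(
  series=[
    {"translation": [0, 0, 0.005], "spin": 0},
    {"translation": [0, 0, 0], "spin": 0},
    {"translation": [0, 0, 0], "spin": 0},
  ],
)

```text
time: 4.75
tool_pos: [0.5872, -0.0621, 0.0065]
tcp_rot: [2.198, 2.244, 0.0]
wrist_force: [-0.1, -0.0, -0.1]
width: 0.998
```

Call:
play_rows(
  series=[
    {"translation": [0, 0.002, -0.002], "spin": 0},
    {"translation": [0, 0, 0], "spin": 0},
    {"translation": [0, 0, 0], "spin": 0},
  ],
)

```text
time: 5.05
tool_pos: [0.5895, -0.0621, 0.009]
tcp_rot: [2.197, 2.244, 0.001]
wrist_force: [-0.3, -0.0, 0.1]
width: 0.999
```

Call:
play_rows(
  series=[
    {"translation": [0, 0, 0], "spin": 0},
    {"translation": [0, 0, 0], "spin": 0},
    {"translation": [0, 0, 0], "spin": 0},
    {"translation": [0, 0, 0], "spin": 0},
    {"translation": [0, 0, 0], "spin": 0},
  ],
  jaw=-0.2,
  force=25,
)

```text
time: 5.55
tool_pos: [0.589, -0.062, 0.0086]
tcp_rot: [2.198, 2.244, 0.0]
wrist_force: [-1.4, 0.2, 4.0]
width: 0.658
```

Call:
play_rows(
  series=[
    {"translation": [0, 0, 0], "spin": 0},
    {"translation": [0, 0, 0], "spin": 0},
    {"translation": [0, 0, 0], "spin": 0},
  ],
)

```text
time: 5.85
tool_pos: [0.589, -0.062, 0.0086]
tcp_rot: [2.198, 2.244, 0.0]
wrist_force: [-1.6, -0.2, 6.0]
width: 0.661
```

Call:
play_rows(
  series=[
    {"translation": [0, 0, -0.005], "spin": 0},
    {"translation": [0, 0, -0.01], "spin": 0},
    {"translation": [0, 0, -0.015], "spin": 0},
    {"translation": [0, 0, -0.015], "spin": 0},
    {"translation": [0, 0, -0.005], "spin": 0},
  ],
)

```text
time: 6.35
tool_pos: [0.5909, -0.0623, 0.0614]
tcp_rot: [2.195, 2.242, 0.004]
wrist_force: [0.5, 0.1, -1.1]
width: 0.655
```

Call:
play_rows(
  series=[
    {"translation": [0.005, 0.01, 0], "spin": 0},
    {"translation": [0.005, 0.02, 0], "spin": 0},
    {"translation": [0.005, 0.02, 0], "spin": 0},
    {"translation": [0.005, 0.02, 0], "spin": 0},
    {"translation": [0.0, 0.015, 0], "spin": 0},
  ],
)

```text
time: 6.85
tool_pos: [0.6749, -0.0391, 0.0578]
tcp_rot: [-2.197, -2.245, -0.001]
wrist_force: [0.1, -0.6, -0.9]
width: 0.66
```

Call:
play_rows(
  series=[
    {"translation": [0, 0.01, 0], "spin": 0},
    {"translation": [0, 0, 0], "spin": 0},
    {"translation": [0, 0, 0], "spin": 0},
    {"translation": [0, 0, 0], "spin": 0},
    {"translation": [0, 0, 0], "spin": 0},
  ],
)

```text
time: 7.35
tool_pos: [0.6826, -0.0401, 0.0581]
tcp_rot: [-2.198, -2.244, 0.001]
wrist_force: [0.1, 0.6, -0.5]
width: 0.658
```

```bash
python3 - <<'E'
from h import *
s=bot.read_state();print(s['tool_pos'],s['wrist_force'],s['tcp_rot'],s['width'])
c=bot.get_calibration('wrist');im=bot.read_camera('wrist')
for n,p in dict(coaster=(.685,-.0398,.004),potrim=(*s['tool_pos'][:2],s['tool_pos'][2]+.035)).items(): print(n,(proj(c,p)*800/560).round())
cv2.imwrite('pics/w2.png',cv2.resize(im,(800,600)))
E
```

```text
[ 0.68260507 -0.04012003  0.05811853] [ 0.13155526  0.58122644 -0.45864355] [-2.19796379e+00 -2.24382476e+00  7.65695508e-04] 0.6579908747886375
coaster [401. 327.]
potrim [396. 450.]
```

View pics/w2.png

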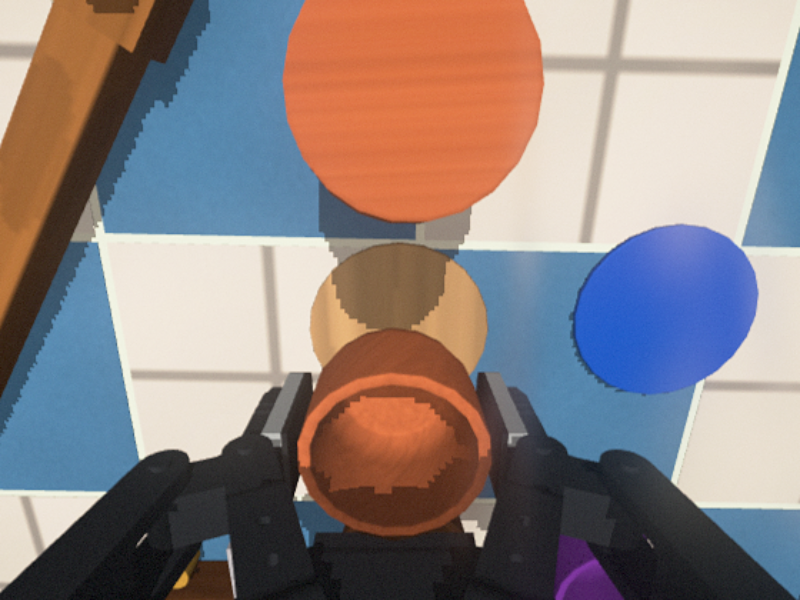

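Call:
play_rows(
  series=[
    {"translation": [0, 0.0015, 0.006], "spin": 0},
    {"translation": [0, 0, 0.012], "spin": 0},
    {"translation": [0, 0, 0.012], "spin": 0},
    {"translation": [0, 0, 0.006], "spin": 0},
    {"translation": [0, 0, 0], "spin": 0},
  ],
)

```text
time: 7.9
tool_pos: [0.683, -0.0398, 0.0197]
tcp_rot: [-2.196, -2.242, 0.004]
wrist_force: [0.1, 0.0, -2.1]
width: 0.659
```

Call:
play_rows(
  series=[
    {"translation": [0, 0, 0.001], "spin": 0},
    {"translation": [0, 0, 0.001], "spin": 0},
    {"translation": [0, 0, 0.001], "spin": 0},
    {"translation": [0, 0, 0.001], "spin": 0},
    {"translation": [0, 0, 0], "spin": 0},
  ],
)

```text
time: 8.4
tool_pos: [0.685, -0.04, 0.0184]
tcp_rot: [2.198, 2.244, 0.0]
wrist_force: [-0.4, -0.3, -1.5]
width: 0.659
```

Call:
play_rows(
  series=[
    {"translation": [0, 0, 0.001], "spin": 0},
    {"translation": [0, 0, 0.001], "spin": 0},
    {"translation": [0, 0, 0.001], "spin": 0},
    {"translation": [0, 0, 0], "spin": 0},
    {"translation": [0, 0, 0], "spin": 0},
  ],
)

```text
time: 8.9
tool_pos: [0.6849, -0.04, 0.0152]
tcp_rot: [-2.198, -2.244, 0.0]
wrist_force: [1.0, -0.7, -2.1]
width: 0.656
```

Call:
play_rows(
  series=[
    {"translation": [0, 0, 0.0007], "spin": 0},
    {"translation": [0, 0, 0.0007], "spin": 0},
    {"translation": [0, 0, 0], "spin": 0},
    {"translation": [0, 0, 0], "spin": 0},
  ],
)

```text
time: 9.3
tool_pos: [0.6849, -0.04, 0.0138]
tcp_rot: [-2.198, -2.244, 0.0]
wrist_force: [0.1, -0.4, -1.6]
width: 0.657
```

Call:
play_rows(
  series=[
    {"translation": [0, 0, 0.0006], "spin": 0},
    {"translation": [0, 0, 0.0005], "spin": 0},
    {"translation": [0, 0, 0], "spin": 0},
    {"translation": [0, 0, 0], "spin": 0},
  ],
)

```text
time: 9.7
tool_pos: [0.6849, -0.04, 0.0128]
tcp_rot: [-2.198, -2.244, 0.0]
wrist_force: [-0.3, -0.6, -1.5]
width: 0.66
```

Call:
play_rows(
  series=[
    {"translation": [0, 0, 0.0005], "spin": 0},
    {"translation": [0, 0, 0], "spin": 0},
    {"translation": [0, 0, 0], "spin": 0},
  ],
)

```text
time: 10.0
tool_pos: [0.685, -0.04, 0.0127]
tcp_rot: [2.198, 2.245, 0.0]
wrist_force: [-2.0, -0.1, 2.1]
width: 0.657
```

Contact felt (vertical force rose by about 3.6 N). Releasing.

Call:
play_rows(
  series=[
    {"translation": [0, 0, 0], "spin": 0},
    {"translation": [0, 0, 0], "spin": 0},
    {"translation": [0, 0, 0], "spin": 0},
    {"translation": [0, 0, 0], "spin": 0},
  ],
  jaw=0.85,
)

```text
time: 10.4
tool_pos: [0.685, -0.04, 0.0122]
tcp_rot: [2.198, 2.245, 0.0]
wrist_force: [-0.6, 0.1, 0.5]
width: 0.925
```

Call:
play_rows(
  series=[
    {"translation": [0, 0, -0.005], "spin": 0},
    {"translation": [0, 0, -0.01], "spin": 0},
    {"translation": [0, 0, -0.02], "spin": 0},
    {"translation": [0, 0, -0.03], "spin": 0},
    {"translation": [0, 0, -0.03], "spin": 0},
  ],
)

```text
time: 10.9
tool_pos: [0.6847, -0.04, 0.1087]
tcp_rot: [-2.198, -2.244, 0.0]
wrist_force: [0.6, 0.4, 0.0]
width: 0.929
```

Call:
play_rows(
  series=[
    {"translation": [0, -0.02, -0.03], "spin": 0},
    {"translation": [0, -0.03, 0], "spin": 0},
    {"translation": [0, -0.03, 0], "spin": 0},
    {"translation": [0, -0.03, 0], "spin": 0},
    {"translation": [0, -0.03, 0], "spin": 0},
  ],
  jaw=-1,
)

```text
time: 11.4
tool_pos: [0.5442, -0.043, 0.1385]
tcp_rot: [2.197, 2.244, 0.002]
wrist_force: [-0.7, 0.5, 0.6]
width: 0.068
```

Call:
play_rows(
  series=[
    {"translation": [-0.01, -0.03, 0], "spin": 0},
    {"translation": [-0.01, -0.03, 0], "spin": 0},
    {"translation": [0, -0.03, 0], "spin": 0},
    {"translation": [0, 0, 0], "spin": 0},
    {"translation": [0, 0, 0], "spin": 0},
  ],
)

```text
time: 11.9
tool_pos: [0.4558, -0.065, 0.1384]
tcp_rot: [2.197, 2.242, 0.002]
wrist_force: [0.3, -1.0, -0.1]
width: 0.005
```

```bash
python3 - <<'E'
from h import *
s=bot.read_state();print(s['time'],s['tool_pos'],s['wrist_force'],s['tcp_rot'],s['width'])
im=bot.read_camera('top');np.save('pics/t2.npy',im)
cv2.imwrite('pics/t2.png',cv2.resize(im[100:340,240:540],None,fx=2.5,fy=2.5,interpolation=cv2.INTER_CUBIC))
c=bot.get_calibration('top')
for p in ((.685,-.04,.048),(.685,-.0398,.004)): print((proj(c,p)-[240,100])*2.5)
E
```

```text
11.9 [ 0.45579524 -0.06495692  0.13838135] [ 0.34048852 -0.96338384 -0.10315002] [2.19717423 2.24248415 0.00240767] 0.004882422400457497
[283.35439753 199.54144089]
[275.945206   209.63336819]
```

View pics/t2.png

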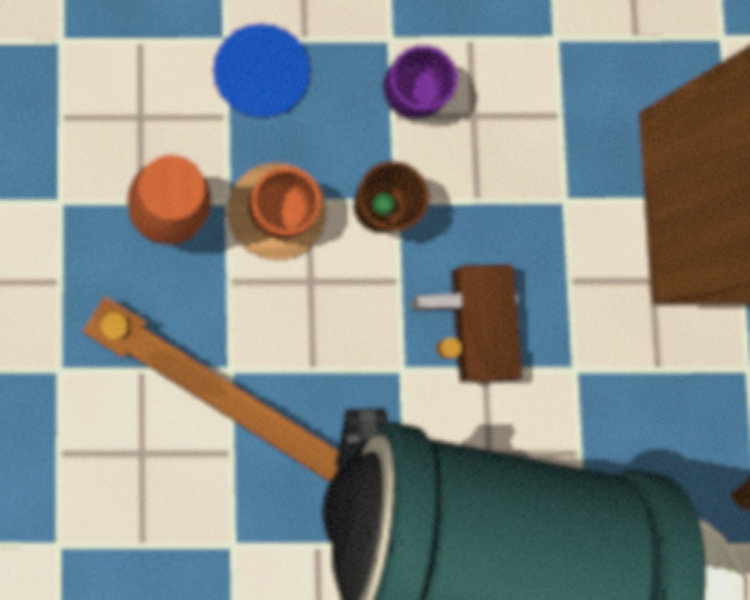

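Pot rim is at crop (286,200), within 2 mm of the coaster centre at (277,211) after allowing for height; upright; jar and cup unmoved. Next, taking the shut fingers down on the robot's side of the rail.

Call:
play_rows(
  series=[
    {"translation": [-0.016, -0.02, 0], "spin": 0},
    {"translation": [0, -0.02, 0], "spin": 0},
    {"translation": [0, 0, 0], "spin": 0},
    {"translation": [0, 0, 0], "spin": 0},
    {"translation": [0, 0, 0], "spin": 0},
  ],
)

```text
time: 12.45
tool_pos: [0.4174, -0.0817, 0.1379]
tcp_rot: [2.197, 2.244, 0.002]
wrist_force: [-0.7, 0.0, 0.3]
width: 0.002
```

Call:
play_rows(
  series=[
    {"translation": [0, 0, 0.025], "spin": 0},
    {"translation": [0, 0, 0.025], "spin": 0},
    {"translation": [0, 0, 0.025], "spin": 0},
    {"translation": [0, 0, 0.02], "spin": 0},
    {"translation": [0, 0, 0], "spin": 0},
  ],
)

```text
time: 12.95
tool_pos: [0.414, -0.0808, 0.0397]
tcp_rot: [-2.194, -2.242, 0.004]
wrist_force: [-0.4, 0.6, 1.0]
width: -0.003
```

Call:
play_rows(
  series=[
    {"translation": [0, 0, 0.01], "spin": 0},
    {"translation": [0, 0, 0.01], "spin": 0},
    {"translation": [0, 0, 0], "spin": 0},
    {"translation": [0, 0, 0], "spin": 0},
    {"translation": [0, 0, 0], "spin": 0},
  ],
)

```text
time: 13.45
tool_pos: [0.4163, -0.0818, 0.0229]
tcp_rot: [2.197, 2.244, 0.001]
wrist_force: [0.5, 1.3, 0.1]
width: 0.001
```

```bash
cat >> h.py <<'E'
def gpos():
    s=bot.read_state();pin=np.array([.5856,.0975]);a=np.radians(1.2)
    d=s['tool_pos'][:2]-pin;M=np.array([[np.cos(a),np.sin(a)],[-np.sin(a),np.cos(a)]])
    X,Y=1000*(M@d);ta=2*np.degrees(np.arctan2(s['tcp_rot'][1],s['tcp_rot'][0]))%360
    print('t',s['time'],'X %.1f Y %.1f z %.1f'%(X,Y,1000*s['tool_pos'][2]),'toolx',ta.round(2),'F(guard)',(M@s['wrist_force'][:2]).round(2),s['wrist_force'][2].round(2),s['width'].round(3))
    return X,Y
E
python3 - <<'E'
from h import *
gpos()
for th in np.arange(.6,-.03,-.05):
    print(round(th,2),np.round([-240*np.sin(th)-12*np.cos(th)-14.5,-240*np.cos(th)+12*np.sin(th)+11],1))
E
```

```text
Traceback (most recent call last):
  File "h.py", line 17, in gpos
    print('t',s['time'],'X %.1f Y %.1f z %.1f'%(X,Y,1000*s['tool_pos'][2]),'toolx',ta.round(2),'F(guard)',(M@s['wrist_force'][:2]).round(2),s['wrist_force'][2].round(2),s['width'].round(3))
                                                                                                                                                                         ^^^^^^^^^^^^^^^^
AttributeError: 'float' object has no attribute 'round'
```

Call:
play_rows(
  series=[
    {"translation": [0, 0, 0.007], "spin": 0},
    {"translation": [0, 0, 0.005], "spin": 0},
    {"translation": [0, 0, 0], "spin": 0},
    {"translation": [0, 0, 0], "spin": 0},
  ],
)

```text
time: 13.85
tool_pos: [0.4154, -0.0815, 0.01]
tcp_rot: [-2.198, -2.244, 0.001]
wrist_force: [-0.0, -0.6, -0.1]
width: -0.002
```

```bash
sed -i "s/s\['width'\].round(3)/round(s['width'],3)/" h.py
python3 - <<'E'
from h import *
gpos()
for th in np.arange(.6,-.03,-.05):
    print(round(th,2),np.round([-240*np.sin(th)-12*np.cos(th)-14.5,-240*np.cos(th)+12*np.sin(th)+11],1))
E
```

```text
t 13.85 X -173.9 Y -175.4 z 10.0 toolx 91.2 F(guard) [-0.03 -0.6 ] -0.1 -0.002
0.6 [-159.9 -180.3]
0.55 [-150.2 -187.3]
0.5 [-140.1 -193.9]
0.45 [-129.7 -199.9]
0.4 [-119.  -205.4]
0.35 [-108.1 -210.3]
0.3 [ -96.9 -214.7]
0.25 [ -85.5 -218.6]
0.2 [ -73.9 -221.8]
0.15 [ -62.2 -224.5]
0.1 [ -50.4 -226.6]
0.05 [ -38.5 -228.1]
-0.0 [ -26.5 -229. ]
```

Call:
play_rows(
  series=[
    {"translation": [-0.002, 0.005, 0], "spin": 0},
    {"translation": [-0.003, 0.006, 0], "spin": 0},
    {"translation": [-0.004, 0.006, 0], "spin": 0},
    {"translation": [-0.004, 0.006, 0], "spin": 0},
    {"translation": [-0.003, 0.005, 0], "spin": 0},
  ],
)

```text
time: 14.35
tool_pos: [0.4441, -0.0973, 0.0102]
tcp_rot: [-2.197, -2.243, 0.001]
wrist_force: [-3.5, 1.2, 2.1]
width: 0.002
```

Call:
play_rows(
  series=[
    {"translation": [-0.003, 0.005, 0], "spin": 0},
    {"translation": [-0.003, 0.005, 0], "spin": 0},
    {"translation": [-0.003, 0.005, 0], "spin": 0},
    {"translation": [-0.003, 0.005, 0], "spin": 0},
    {"translation": [-0.002, 0.005, 0], "spin": 0},
  ],
)

```text
time: 14.85
tool_pos: [0.4699, -0.1109, 0.0103]
tcp_rot: [2.198, 2.244, -0.0]
wrist_force: [-3.3, -1.6, -0.2]
width: 0.001
```

```bash
python3 -c "
from h import *
gpos()"
```

```text
t 14.85 X -120.1 Y -205.9 z 10.3 toolx 91.2 F(guard) [-3.29 -1.55] -0.17 0.001
```

Call:
play_rows(
  series=[
    {"translation": [-0.002, 0.005, 0], "spin": 0},
    {"translation": [-0.002, 0.005, 0], "spin": 0},
    {"translation": [-0.002, 0.005, 0], "spin": 0},
    {"translation": [-0.002, 0.005, 0], "spin": 0},
    {"translation": [-0.002, 0.005, 0], "spin": 0},
  ],
)

```text
time: 15.35
tool_pos: [0.4951, -0.1202, 0.0103]
tcp_rot: [2.198, 2.244, 0.0]
wrist_force: [-1.3, -0.2, -0.1]
width: 0.003
```

Call:
play_rows(
  series=[
    {"translation": [-0.002, 0.005, 0], "spin": 0},
    {"translation": [-0.002, 0.005, 0], "spin": 0},
    {"translation": [-0.001, 0.004, 0], "spin": 0},
    {"translation": [-0.001, 0.003, 0], "spin": 0},
    {"translation": [0, 0, 0], "spin": 0},
  ],
)

```text
time: 15.85
tool_pos: [0.5124, -0.1258, 0.0104]
tcp_rot: [2.198, 2.244, 0.001]
wrist_force: [-0.9, -0.9, 0.7]
width: 0.0
```

Call:
play_rows(
  series=[
    {"translation": [-0.001, 0.003, 0], "spin": 0},
    {"translation": [0, 0.002, 0], "spin": 0},
    {"translation": [-0.001, 0.002, 0], "spin": 0},
    {"translation": [0, 0.002, 0], "spin": 0},
  ],
)

```text
time: 16.25
tool_pos: [0.5208, -0.1276, 0.0103]
tcp_rot: [2.198, 2.244, -0.0]
wrist_force: [-1.9, -0.4, 1.0]
width: 0.002
```

```bash
python3 -c "
from h import *
gpos()"
```

```text
t 16.25 X -69.5 Y -223.7 z 10.3 toolx 91.2 F(guard) [-1.9 -0.4] 1.01 0.002
```

Call:
play_rows(
  series=[
    {"translation": [-0.0005, 0.002, 0], "spin": 0},
    {"translation": [-0.0005, 0.002, 0], "spin": 0},
    {"translation": [-0.0005, 0.002, 0], "spin": 0},
    {"translation": [0, 0.002, 0], "spin": 0},
    {"translation": [0, 0.002, 0], "spin": 0},
  ],
)

```text
time: 16.75
tool_pos: [0.5301, -0.1289, 0.0101]
tcp_rot: [-2.197, -2.244, 0.002]
wrist_force: [-6.5, -1.8, 4.6]
width: 0.001
```

Call:
play_rows(
  series=[
    {"translation": [-0.0005, 0.002, 0], "spin": 0},
    {"translation": [0, 0.002, 0], "spin": 0},
    {"translation": [-0.0005, 0.002, 0], "spin": 0},
    {"translation": [0, 0.002, 0], "spin": 0},
    {"translation": [0, 0.002, 0], "spin": 0},
  ],
)

```text
time: 17.25
tool_pos: [0.5409, -0.1296, 0.0101]
tcp_rot: [2.198, 2.244, 0.0]
wrist_force: [-2.0, -1.3, -0.4]
width: 0.002
```

```bash
python3 -c "
from h import *
gpos()"
```

```text
t 17.25 X -49.4 Y -226.1 z 10.1 toolx 91.19 F(guard) [-1.99 -1.3 ] -0.41 0.002
```

Call:
play_rows(
  series=[
    {"translation": [-0.0005, 0.002, 0], "spin": 0},
    {"translation": [0, 0.002, 0], "spin": 0},
    {"translation": [-0.0005, 0.002, 0], "spin": 0},
    {"translation": [0, 0.001, 0], "spin": 0},
    {"translation": [0, 0.001, 0], "spin": 0},
  ],
)

```text
time: 17.75
tool_pos: [0.5489, -0.1304, 0.0102]
tcp_rot: [-2.198, -2.245, 0.0]
wrist_force: [-2.4, -0.8, -0.6]
width: -0.001
```

Call:
play_rows(
  series=[
    {"translation": [0, 0.001, 0], "spin": 0},
    {"translation": [0, 0.001, 0], "spin": 0},
    {"translation": [0, 0.001, 0], "spin": 0},
    {"translation": [0, 0.001, 0], "spin": 0},
  ],
)

```text
time: 18.15
tool_pos: [0.5528, -0.1303, 0.0103]
tcp_rot: [-2.198, -2.245, 0.0]
wrist_force: [-2.5, -1.4, -0.6]
width: -0.004
```

```bash
python3 -c "
from h import *
gpos()"
```

```text
t 18.15 X -37.6 Y -227.1 z 10.3 toolx 91.2 F(guard) [-2.49 -1.31] -0.6 -0.004
```

Call:
play_rows(
  series=[
    {"translation": [0, 0.0005, 0], "spin": 0},
    {"translation": [0, 0.0005, 0], "spin": 0},
    {"translation": [0, 0.0005, 0], "spin": 0},
    {"translation": [0, 0.0005, 0], "spin": 0},
  ],
)

```text
time: 18.55
tool_pos: [0.5548, -0.1303, 0.0103]
tcp_rot: [2.198, 2.244, -0.0]
wrist_force: [-1.3, -1.5, -1.3]
width: -0.001
```

Call:
play_rows(
  series=[
    {"translation": [0, 0.0005, 0], "spin": 0},
    {"translation": [0, 0.0005, 0], "spin": 0},
    {"translation": [0, 0.0005, 0], "spin": 0},
    {"translation": [0, 0.0005, 0], "spin": 0},
  ],
)

```text
time: 18.95
tool_pos: [0.5577, -0.1301, 0.0107]
tcp_rot: [2.197, 2.244, 0.002]
wrist_force: [-0.3, -0.2, 0.2]
width: -0.0
```

Call:
play_rows(
  series=[
    {"translation": [0, 0.0005, 0], "spin": 0},
    {"translation": [0, 0.0005, 0], "spin": 0},
    {"translation": [0, 0.0005, 0], "spin": 0},
  ],
)

```text
time: 19.25
tool_pos: [0.5585, -0.1301, 0.0104]
tcp_rot: [2.198, 2.244, 0.0]
wrist_force: [-0.9, 0.5, 0.1]
width: 0.003
```

The force dropped, so the roller has sprung out behind the rail. Feeling for the stop in small steps.

Call:
play_rows(
  series=[
    {"translation": [0, 0.0004, 0], "spin": 0},
    {"translation": [0, 0.0004, 0], "spin": 0},
    {"translation": [0, 0, 0], "spin": 0},
  ],
)

```text
time: 19.55
tool_pos: [0.5591, -0.1302, 0.0103]
tcp_rot: [2.198, 2.245, 0.0]
wrist_force: [-0.4, 0.5, 0.1]
width: 0.0
```

Call:
play_rows(
  series=[
    {"translation": [0, 0.0004, 0], "spin": 0},
    {"translation": [0, 0.0004, 0], "spin": 0},
    {"translation": [0, 0, 0], "spin": 0},
  ],
)

```text
time: 19.85
tool_pos: [0.56, -0.1301, 0.0103]
tcp_rot: [2.198, 2.244, 0.0]
wrist_force: [-0.5, -0.1, 0.3]
width: 0.001
```

Call:
play_rows(
  series=[
    {"translation": [0, 0.0004, 0], "spin": 0},
    {"translation": [0, 0.0004, 0], "spin": 0},
    {"translation": [0, 0, 0], "spin": 0},
  ],
)

```text
time: 20.15
tool_pos: [0.5608, -0.1301, 0.0103]
tcp_rot: [2.198, 2.244, 0.0]
wrist_force: [-0.2, -0.4, 0.8]
width: 0.003
```

Call:
play_rows(
  series=[
    {"translation": [0, 0.0004, 0], "spin": 0},
    {"translation": [0, 0, 0], "spin": 0},
  ],
)

```text
time: 20.35
tool_pos: [0.5611, -0.1301, 0.0103]
tcp_rot: [2.198, 2.245, 0.0]
wrist_force: [0.3, 0.6, 0.0]
width: -0.002
```

Call:
play_rows(
  series=[
    {"translation": [0, 0.0004, 0], "spin": 0},
    {"translation": [0, 0, 0], "spin": 0},
  ],
)

```text
time: 20.55
tool_pos: [0.5614, -0.1301, 0.0102]
tcp_rot: [-2.198, -2.244, 0.0]
wrist_force: [-0.7, -0.0, 0.1]
width: 0.002
```

Call:
play_rows(
  series=[
    {"translation": [0, 0.0004, 0], "spin": 0},
    {"translation": [0, 0.0004, 0], "spin": 0},
    {"translation": [0, 0, 0], "spin": 0},
  ],
)

```text
time: 20.85
tool_pos: [0.5618, -0.13, 0.0101]
tcp_rot: [-2.197, -2.244, 0.001]
wrist_force: [-2.2, -0.6, 1.5]
width: 0.001
```

Call:
play_rows(
  series=[
    {"translation": [0, 0.0004, 0], "spin": 0},
    {"translation": [0, 0.0004, 0], "spin": 0},
    {"translation": [0, 0, 0], "spin": 0},
  ],
)

```text
time: 21.15
tool_pos: [0.5627, -0.1301, 0.0102]
tcp_rot: [-2.197, -2.244, 0.001]
wrist_force: [-3.2, -0.7, 1.5]
width: 0.0
```

```bash
python3 - <<'E'
from h import *
gpos()
im=bot.read_camera('wrist')
cv2.imwrite('pics/w3.png',cv2.resize(im,(800,600)))
E
```

```text
t 21.15 X -27.7 Y -227.0 z 10.2 toolx 91.21 F(guard) [-3.18 -0.64] 1.52 0.0
```

View pics/w3.png

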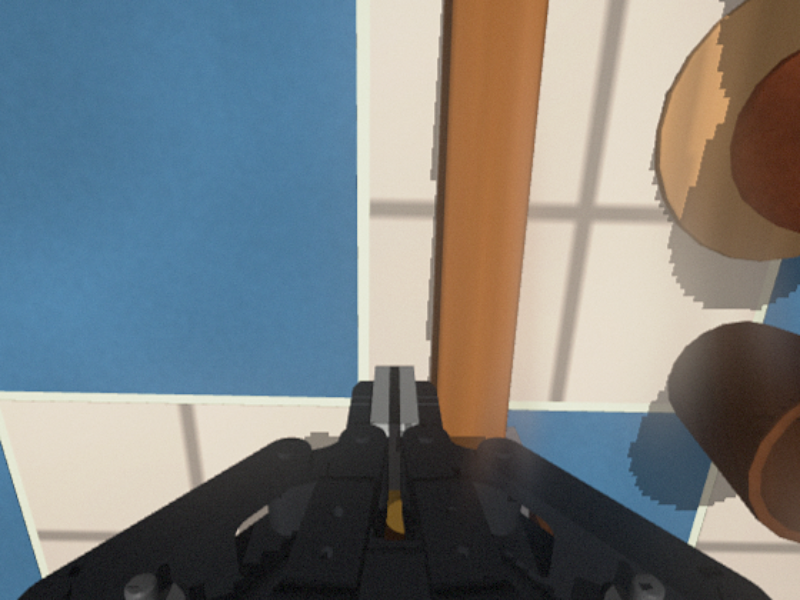

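The finger touches the rail and the brass roller shows at (395,515). Continuing to press in small steps.

Call:
play_rows(
  series=[
    {"translation": [0, 0.0003, 0], "spin": 0},
    {"translation": [0, 0.0003, 0], "spin": 0},
    {"translation": [0, 0, 0], "spin": 0},
  ],
)

```text
time: 21.5
tool_pos: [0.5627, -0.13, 0.0101]
tcp_rot: [-2.197, -2.244, 0.002]
wrist_force: [-5.4, -0.8, 3.0]
width: -0.0
```

Call:
play_rows(
  series=[
    {"translation": [0, 0.0003, 0], "spin": 0},
    {"translation": [0, 0.0003, 0], "spin": 0},
    {"translation": [0, 0, 0], "spin": 0},
  ],
)

```text
time: 21.8
tool_pos: [0.5628, -0.13, 0.0101]
tcp_rot: [-2.196, -2.243, 0.003]
wrist_force: [-7.6, -2.1, 4.4]
width: -0.002
```

Call:
play_rows(
  series=[
    {"translation": [0, 0.0003, -0.0004], "spin": 0},
    {"translation": [0, 0, -0.0004], "spin": 0},
    {"translation": [0, 0, 0], "spin": 0},
  ],
)

```text
time: 22.1
tool_pos: [0.5628, -0.13, 0.0102]
tcp_rot: [-2.196, -2.243, 0.004]
wrist_force: [-6.2, -1.4, 1.3]
width: 0.002
```

```bash
python3 -c "
from h import *
gpos();print(bot.read_state()['torque'])"
```

```text
t 22.1 X -27.6 Y -227.0 z 10.2 toolx 91.21 F(guard) [-6.26 -1.3 ] 1.32 0.002
[-0.3097344  0.9449967 -0.0663714]
```

Call:
play_rows(
  series=[
    {"translation": [0, 0.0004, -0.0003], "spin": 0},
    {"translation": [0, 0.0004, -0.0003], "spin": 0},
    {"translation": [0, 0.0004, -0.0002], "spin": 0},
    {"translation": [0, 0, 0], "spin": 0},
  ],
)

```text
time: 22.5
tool_pos: [0.5628, -0.13, 0.0104]
tcp_rot: [-2.195, -2.242, 0.006]
wrist_force: [-7.7, -2.4, 1.1]
width: -0.003
```

Call:
play_rows(
  series=[
    {"translation": [0, 0.0004, -0.0002], "spin": 0},
    {"translation": [0, 0.0003, -0.0002], "spin": 0},
    {"translation": [0, 0, 0], "spin": 0},
  ],
)

```text
time: 22.8
tool_pos: [0.5629, -0.1299, 0.0105]
tcp_rot: [-2.194, -2.241, 0.007]
wrist_force: [-8.5, -2.5, -0.1]
width: 0.002
```

Call:
play_rows(
  series=[
    {"translation": [0, 0.0005, -0.0001], "spin": 0},
    {"translation": [0, 0.0005, -0.0001], "spin": 0},
    {"translation": [0, 0, 0], "spin": 0},
  ],
)

```text
time: 23.1
tool_pos: [0.5629, -0.1299, 0.0105]
tcp_rot: [-2.193, -2.24, 0.009]
wrist_force: [-10.8, -3.2, 1.3]
width: -0.001
```

Call:
play_rows(
  series=[
    {"translation": [0, 0.0004, -0.0002], "spin": 0},
    {"translation": [0, 0, 0], "spin": 0},
  ],
)

```text
time: 23.3
tool_pos: [0.5629, -0.1299, 0.0105]
tcp_rot: [-2.192, -2.24, 0.01]
wrist_force: [-10.4, -4.3, 1.3]
width: 0.002
```

Call:
play_rows(
  series=[
    {"translation": [-0.0003, 0.0005, -0.0003], "spin": 0},
    {"translation": [-0.0003, 0.0004, -0.0002], "spin": 0},
    {"translation": [0, 0, 0], "spin": 0},
  ],
)

```text
time: 23.6
tool_pos: [0.563, -0.1299, 0.0106]
tcp_rot: [-2.191, -2.238, 0.011]
wrist_force: [-11.7, -2.9, 1.4]
width: 0.002
```

```bash
python3 -c "
from h import *
gpos();print(bot.read_state()['torque'])"
```

```text
t 23.6 X -27.4 Y -226.9 z 10.6 toolx 91.22 F(guard) [-11.75  -2.64] 1.38 0.002
[-0.34054328  1.87269532 -0.06577157]
```

Call:
play_rows(
  series=[
    {"translation": [0, 0.0004, -0.0002], "spin": 0},
    {"translation": [0, 0.0003, -0.0001], "spin": 0},
    {"translation": [0, 0, 0], "spin": 0},
    {"translation": [0, 0, 0], "spin": 0},
  ],
)

```text
time: 24.0
tool_pos: [0.563, -0.1299, 0.0106]
tcp_rot: [-2.19, -2.238, 0.012]
wrist_force: [-13.7, -1.5, 1.3]
width: -0.0
```

Call:
play_rows(
  series=[
    {"translation": [0, 0, 0], "spin": 0},
  ],
)

```text
time: 24.1
tool_pos: [0.563, -0.1299, 0.0106]
tcp_rot: [-2.19, -2.238, 0.012]
wrist_force: [-13.4, -2.3, 0.8]
width: 0.002
```

Call:
play_rows(
  series=[
    {"translation": [0, 0, 0], "spin": 0},
  ],
)

```text
time: 24.2
tool_pos: [0.5631, -0.1299, 0.0106]
tcp_rot: [-2.19, -2.238, 0.012]
wrist_force: [-12.0, -2.7, 1.0]
width: -0.003
```

Call:
play_rows(
  series=[
    {"translation": [0, 0, 0], "spin": 0},
    {"translation": [0, 0, 0], "spin": 0},
    {"translation": [0, 0, 0], "spin": 0},
    {"translation": [0, 0, 0], "spin": 0},
    {"translation": [0, 0, 0], "spin": 0},
  ],
)

```text
time: 24.7
tool_pos: [0.5631, -0.1299, 0.0106]
tcp_rot: [-2.19, -2.238, 0.012]
wrist_force: [-13.0, -2.7, 0.9]
width: -0.007
```

Call:
play_rows(
  series=[
    {"translation": [0, 0, 0], "spin": 0},
    {"translation": [0, 0, 0], "spin": 0},
    {"translation": [0, 0, 0], "spin": 0},
    {"translation": [0, 0, 0], "spin": 0},
    {"translation": [0, 0, 0], "spin": 0},
  ],
)

```text
time: 25.2
tool_pos: [0.5631, -0.1299, 0.0106]
tcp_rot: [-2.19, -2.238, 0.012]
wrist_force: [-12.1, -2.7, 2.2]
width: -0.001
```

Call:
play_rows(
  series=[
    {"translation": [0, 0, 0], "spin": 0},
    {"translation": [0, 0, 0], "spin": 0},
  ],
)

```text
time: 25.4
tool_pos: [0.5631, -0.1299, 0.0106]
tcp_rot: [-2.19, -2.238, 0.012]
wrist_force: [-12.9, -3.0, 0.1]
width: 0.005
```

Held for over 1.2 s at about 12.9 N (roughly 11.5 N at the stop). Backing off.

Call:
play_rows(
  series=[
    {"translation": [0, -0.002, 0], "spin": 0},
    {"translation": [0, -0.004, 0], "spin": 0},
    {"translation": [0, -0.008, 0], "spin": 0},
    {"translation": [0, -0.01, 0], "spin": 0},
    {"translation": [0, -0.02, 0], "spin": 0},
  ],
)

```text
time: 25.9
tool_pos: [0.5272, -0.1318, 0.0145]
tcp_rot: [2.195, 2.242, 0.003]
wrist_force: [0.1, -0.1, -0.0]
width: -0.002
```

Call:
play_rows(
  series=[
    {"translation": [0, -0.02, -0.01], "spin": 0},
    {"translation": [0, -0.02, -0.02], "spin": 0},
    {"translation": [-0.03, -0.01, -0.03], "spin": 0},
    {"translation": [-0.03, 0, -0.03], "spin": 0},
    {"translation": [-0.04, 0, -0.03], "spin": 0},
  ],
)

```text
time: 26.4
tool_pos: [0.4771, -0.2325, 0.1351]
tcp_rot: [2.196, 2.245, 0.002]
wrist_force: [1.0, -0.4, -0.8]
width: 0.002
```

Call:
play_rows(
  series=[
    {"translation": [-0.04, 0, -0.03], "spin": 0},
    {"translation": [-0.04, 0, 0], "spin": 0},
    {"translation": [-0.03, 0, 0], "spin": 0},
    {"translation": [0, 0, 0], "spin": 0},
    {"translation": [0, 0, 0], "spin": 0},
  ],
)

```text
time: 26.9
tool_pos: [0.4796, -0.3427, 0.1636]
tcp_rot: [2.2, 2.243, 0.001]
wrist_force: [-0.8, 0.2, -0.9]
width: 0.0
```

```bash
python3 - <<'E'
from h import *
gpos()
im=bot.read_camera('top')
cv2.imwrite('pics/t3.png',cv2.resize(im[150:300,270:466],None,fx=4,fy=4,interpolation=cv2.INTER_CUBIC))
im=bot.read_camera('scene')
cv2.imwrite('pics/s3.png',cv2.resize(im[190:380,80:330],None,fx=3,fy=3,interpolation=cv2.INTER_CUBIC))
E
```

```text
t 26.9 X -115.2 Y -437.9 z 163.6 toolx 91.1 F(guard) [-0.76  0.21] -0.88 0.0
```

View pics/t3.png

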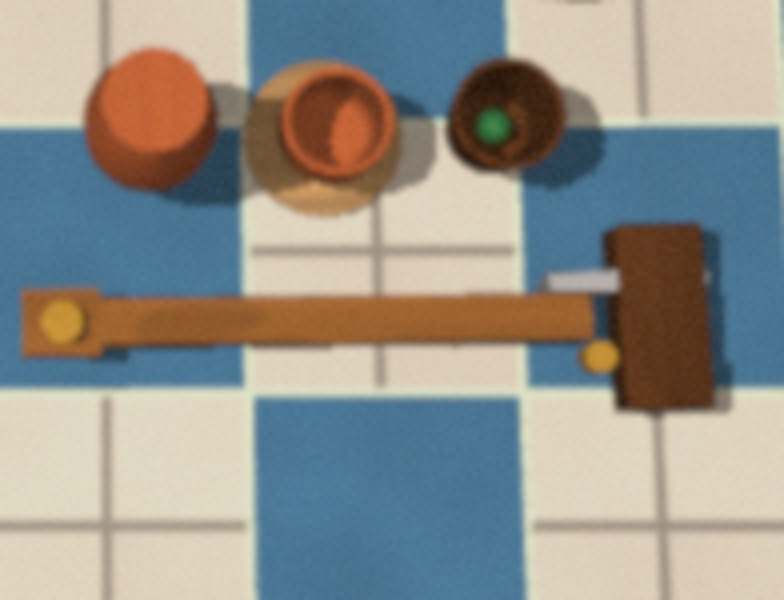

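View pics/s3.png

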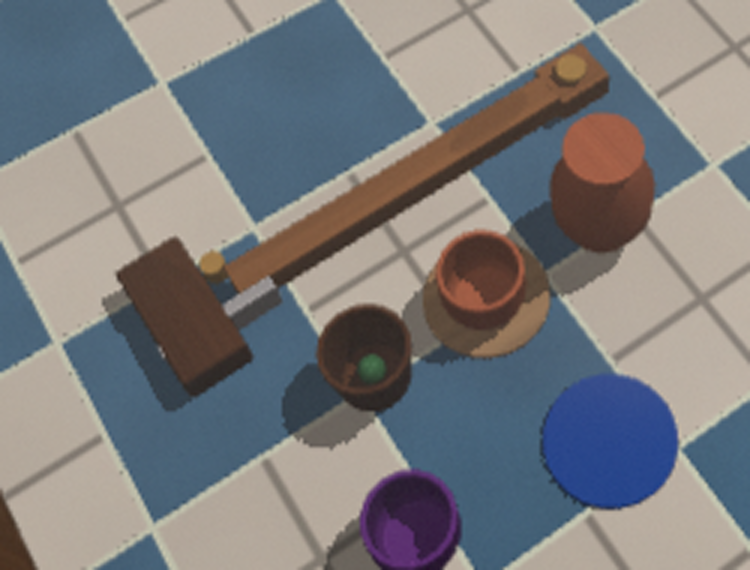

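The rail is against the stop plate (top crop 570,293) with the roller (600,357) out behind it. The pot stands upright in the middle of the coaster, and jar and cup are unmoved. Handing in.

```bash
python3 -c "
from workcell import bot
print(bot.finish_job())"
```

```text
the job is handed in; nothing more can be done
None
```

The pot is on the coaster and the rail is home against its stop; I handed the job in at about 27 s of the 72 s allowed.

- **Pot:** I lifted the terracotta pot from the rail's path and set it upright on the wooden coaster. In the top picture it sits within about 2 mm of the coaster's centre.
- **Rail:** I pushed it past the roller, whose snap-out showed as the force dropping to nearly zero. It then met the rigid stop, which held the fingertip at one place as the force rose. I pressed for about 1.2 s with 12 to 13.7 N at the finger, which is roughly 11 to 12 N at the stop by lever arm. The stop force itself could not be measured, and small friction losses are not counted. The fingers bore down by only 1 to 2 N.
- **Last checks:** After letting go, the top and scene pictures show the rail still against the stop plate with the roller out behind it. The jar, cup, purple pot and blue disc look unmoved. I did not re-check the second pot and the vase in the final crops; the arm never went near them.
- **Disagreement:** The arm overshot and then settled several millimetres off after the fast moves, so I corrected its position before the grasp.

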